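Pop the push-push hatch and push the waiting clamp into the well

TASK

The hatch at the end of the acrylic sorting lane is latched shut. Press its orange pad all the way down once with the fingertips, come away and see that the hatch pops up and stays open by itself; only then push the blue clamp waiting in the lane along it until it drops fully into the well that the hatch had covered. Grasp and lift nothing, never press the hatch shut again, and leave the hemostat, kidney dish, connector and the other clamps where they lie.

Things in the scene. Friction and masses are not known exactly. Their poses are not given: they have to be found in the camera images.
- lane: fixed lane unit, white with clear sides, 265 mm long (-130 to +135 mm on its x), 60 mm wide. Origin at its underside; x runs along the lane to the hatch end, z up. Lane floor: x -130 to +30 mm, 40 mm above the counter, open at -130, between clear sides 28 mm apart, 4 mm thick, tops 45 mm above the counter
- hatch_pad (a point): centre of the top of the orange press pad (22 mm along the lane, 30 mm across, 6 mm proud of the hatch) near the free edge of the grey hatch; moves with the hatch. Shut: at lane x = +46 mm, 46 mm above the counter
- hatch (a joint): hatch angle, rad: 0 latched shut, 1.65 fully open, just past upright (top 120 mm above the counter). Plate 78 x 44 x 4 mm, hinged across the lane at x = +110 mm, 40 mm up; free edge toward the lane lifts. Pad pushed down 3.5 to 4.7 mm (-0.073, the stop) by 2 to 3 N: unlatched; as the finger rises it springs open in 1 to 1.5 s and stays. Pressed right down again it latches
- latch_follower (a joint): small follower inside the latch, out of sight and out of reach, in m: about 0 while the hatch is latched, about -0.012 once it has popped open. For information only.
- clamp_mid (a point): centre of the blue tubing clamp waiting in the lane: 52 mm long (roughly along the lane), 18 wide, 18 high, about 20 g; its top is 58 mm above the counter, 13 mm above the lane sides. Pushed at its rear end (26 mm behind this point) it tips over the lane's end and drops into the well once its rear end gets there
- well (a point): centre of the well floor, lane x = +70 mm, 6 mm above the counter. The well spans lane x +30 (end of the lane floor) to +112 mm and is 46 mm wide; side walls 36 mm high. The shut hatch covers it
- clamp_b_mid (a point): another blue tubing clamp of the same kind (52 x 18 x 18 mm), lying on the counter; this point is its centre. Leave it alone
- clamp_c_mid (a point): another blue tubing clamp of the same kind (52 x 18 x 18 mm), lying on the counter; this point is its centre. Leave it alone
- clamp_d_mid (a point): another blue tubing clamp of the same kind (52 x 18 x 18 mm), lying on the counter; this point is its centre. Leave it alone
- hemostat: chrome hemostat lying flat on the counter, 140 mm long along its x axis, 60 mm wide at the rings, 9 mm high; origin near its pivot on the counter. Leave it alone
- kidney_dish: white ceramic kidney dish, about 220 x 100 mm, 36 mm high, standing on the counter; origin at its underside. Leave it alone
- connector: grey plastic bloodline connector, 45 mm long, 26 mm wide, 18 mm high, on the counter; origin at its underside. Leave it alone
- clamp: the same waiting clamp; origin at the centre of its underside
There are look-alikes about, which are no part of the job. Leave any yellow look-alike of the clamp alone.

How it is judged:
By the outcome, as a careful person would: the job done as asked, in the order asked, and still so for the second after the job is handed in, with the robot touching nothing.
It also fails if it takes over 43 s, if anything falls off the work surface, if the arm or the gripper's body presses on something with over 40 N, if the wrist force passes 120 N, or if a joint passes its speed limit or range.

ROBOT

A 7-joint arm with a two-finger parallel gripper is mounted at the origin on the work surface. World frame = base frame: x ahead of the robot, y to its left, z up, the work surface at z = 0. Lengths are in m, angles in rad, forces in N, time in s.
With the tool pointing down it reaches from about 0.4 to 0.75 m from the base axis. Payload 19.5 kg.
Tool frame: the origin (TCP) lies on the centre line of the jaws, within the pads' length; the fingertips stand 17 mm ahead of it and the grasp point (between the pads) lies 2 mm behind it; z points along the fingers, x is the direction in which the jaws open and shut, and the axes are right-handed (so a half turn about z gives the same grasp; the last joint's range is limited). The gripper opens to 85 mm and grips with 20 to 120 N. Pads are 22 mm wide; open, the fingers measure 114 mm over their backs; the gripper's body (76 mm by 85 mm) begins 54 mm behind the grasp point. The pads swing forward as they close: fully open they stand 13 mm farther back than shut.
Start: joints at [1.243, 0.707, -0.028, 1.485, 0.022, 0.951, -0.075], TCP at [0.162, -0.552, 0.248] pointing down, gripper open.
Joint ranges: [-2.71, 2.71], [-0.32, 2.16], [-1.57, 1.52], [0, 2.45], [-1.46, 4.6], [0, 2.02], [-2.83, 2.83]. Speed limits (rad/s): [1.89, 1.89, 2.57, 2.57, 3.01, 3.01, 3.01].

INTERFACE

Orientations are given as a unit quaternion [w, x, y, z].
In Python, from plant import robot, effector, planner, telemetry, imaging, ticket gives the robot as it stands. Calls block until the motion is done:
- robot.move_to(position, orientation): joint-space move of the TCP to a pose.
- robot.servo_line(position, rot=None, feed=0.15, threshold=None): straight line of the TCP; rot=None keeps the orientation; feed is the mean speed in m/s. With threshold (N) it stops when the force on the tool has changed by that much, and returns True; else False.
- robot.goto_joints(angles): joint-space move.
- effector.ungrasp() and effector.grasp(effort=None): open the fingers fully, or close them until they stop; effort is the grip in N (None keeps the last).
- robot.sleep(seconds).
- planner.solve_ik(position, orientation): joint angles nearest the present ones, or None.
- telemetry.state(): the state.
- imaging.camera(name): name is "scene" or "top" or "wrist"; returns the picture (384x512x3 uint8, red, green, blue); there is no depth.
- imaging.camera_info(name): a dict with "vfov" (degrees; the focal length in pixels is half the picture's height over the tangent of half this angle, whatever the lens; pixels are square), "cx", "cy" (the principal point, pixels), "eye" and "attitude" of the camera in the world; the wrist camera has in their place "T_tool_cam" (4x4, takes a point from camera to tool coordinates, whose origin is the TCP and whose axes are the tool frame's). Camera axes: x right, y up, looking along -z (the intrinsics and any distortion apply to the point x, -y, -z); pixel columns grow to the right and rows downward; lengths in m; the calibration is good to about 2 mm. A picture is of the moment at which its call begins: read the wrist's pose just before it. camera_info takes no time and is no camera call.
A pose or a line that the arm cannot do raises robot.MotionError and nothing moves.
- ticket.close_job(): hands the job in, once; it reports no verdict.
Trained networks look in the newest picture that a camera, given by its name, has taken for a name from the list of things; names that differ only in an ending like _2 or _b are one class to them, and where a whole thing is asked for, a point or a joint stands for the part that bears it (a point fixed in the world has none). Each returns a list of dicts, best first, with "score" (0 to 1); they miss things now and then, are a little off and sometimes report something else, mostly with a low value. They report only what shows in the picture. A call takes as long as a camera call. They do not tell look-alikes from the thing itself.
- imaging.search_frame(camera, thing): "bbox" ([left, top, right, bottom] in pixels, round what is visible of it).
- imaging.trace(camera, thing): "region" (384x512 bool, what is visible of it) and "bbox" ([left, top, right, bottom] in pixels, round what is visible of it).
The state is a dict: "clock": time; "joints": joint angles; "qd": joint speeds; "tau": joint torques, N m; "position": TCP position; "tcp_rot": TCP orientation; "ft_force": force on the tool from outside, world axes, zero at the start; "moment": the same for the moment, N m; "grip_width": finger opening in m.
Only numpy, scipy, OpenCV 4.12 (cv2) and the standard library are available. Lean on these libraries where they do the work, as an engineer would, in place of code of your own. Each camera call takes 0.05 s, during which the arm holds its last target.

## Working session

There is one attempt and no reset: what is moved stays moved. The work goes in short steps, each a Python script; the robot and the scene stay as the last script left them, time stands still between calls to the robot, and variables do not carry over. Pictures are saved under pics/ and viewed, and the job is handed in when it is done.

```bash
ls; mkdir -p pics
python3 - <<'E'
from plant import robot, effector, planner, telemetry, imaging, ticket
import cv2
for n in ("scene","top","wrist"):
    im=imaging.camera(n); cv2.imwrite(f"pics/{n}0.png",cv2.cvtColor(im,cv2.COLOR_RGB2BGR))
    print(n,imaging.camera_info(n))
s=telemetry.state(); print(s)
E
```

```text
pics
scene {'vfov': 54.995485355267576, 'cx': 258.0810952072191, 'cy': 196.06445885795267, 'eye': array([1.0430806 , 0.22349505, 0.5647412 ]), 'attitude': array([0.53027988, 0.22315239, 0.32027155, 0.75261703])}
top {'vfov': 49.96202566552562, 'cx': 255.44918781162963, 'cy': 188.6282399008846, 'eye': array([0.49970622, 0.03768066, 0.88130634]), 'attitude': array([-0.6981016 , -0.03700287,  0.02925586,  0.71444317])}
wrist {'vfov': 66.9679926370484, 'cx': 251.4014046335397, 'cy': 188.28800708013665, 'T_tool_cam': array([[ 9.99999934e-01, -2.45100693e-04, -2.66820985e-04,
        -3.34042158e-04],
       [-3.11491707e-04, -9.57737129e-01, -2.87644736e-01,
        -7.32099085e-02],
       [-1.85042440e-04,  2.87644801e-01, -9.57737143e-01,
        -1.25242160e-01],
       [ 0.00000000e+00,  0.00000000e+00,  0.00000000e+00,
         1.00000000e+00]])}
{'clock': 0.15, 'joints': array([ 1.24333221,  0.70692733, -0.02761304,  1.48487584,  0.02201743,
        0.95091868, -0.07549773]), 'qd': array([ 0.00025604, -0.0009519 ,  0.00065164, -0.00149027, -0.00100719,
       -0.00193099, -0.00026176]), 'tau': array([ 2.86653039e-04, -8.83309221e+01,  1.23452637e+00, -2.36193466e+01,
        1.69945601e-02,  5.32291058e-03, -1.41132460e-05]), 'position': array([ 0.16203184, -0.55150602,  0.24795739]), 'tcp_rot': array([-2.31654233e-04,  8.00592733e-01, -5.99208732e-01, -3.42061586e-04]), 'ft_force': array([-0.92767325, -0.3663974 , -0.50588511]), 'moment': array([ 0.00094931, -0.01248238,  0.07053256]), 'grip_width': 0.08531841404672752}
```

View pics/scene0.png

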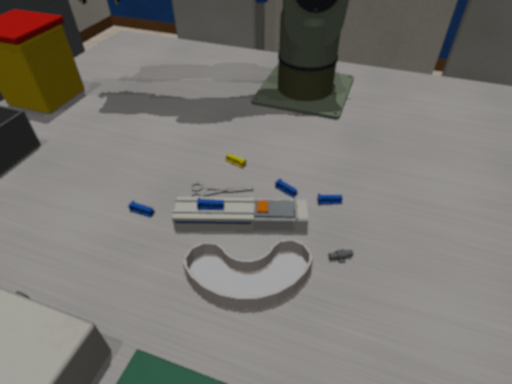

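View pics/top0.png

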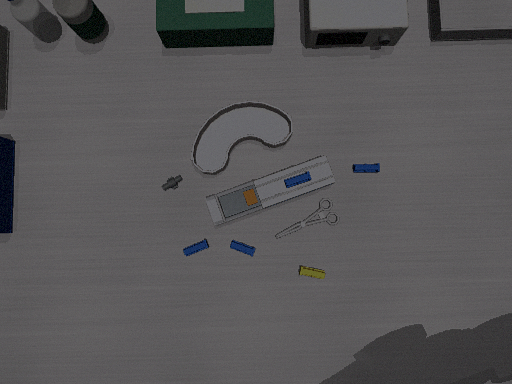

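Run:
```python
from plant import imaging
for c in ("top","scene"):
  for t in ("lane","hatch_pad","clamp_mid","hatch"):
    print(c,t,[(round(d['score'],2),[round(x) for x in d['bbox']]) for d in imaging.search_frame(c,t)])
```

```text
top lane [(0.87, [204, 155, 332, 226]), (0.47, [220, 187, 261, 214])]
top hatch_pad [(0.64, [223, 181, 258, 216])]
top clamp_mid [(0.73, [301, 264, 324, 280]), (0.71, [283, 173, 309, 188]), (0.65, [217, 187, 258, 219])]
top hatch [(0.94, [221, 185, 260, 217])]
scene lane [(0.6, [176, 195, 311, 232])]
scene hatch_pad [(0.72, [255, 200, 294, 221])]
scene clamp_mid [(0.58, [199, 197, 223, 214]), (0.51, [224, 153, 246, 164])]
scene hatch [(0.82, [256, 202, 293, 217])]
```

```bash
cat > h.py <<'E'
from plant import robot, effector, planner, telemetry, imaging, ticket
import numpy as np, cv2
from scipy.spatial.transform import Rotation as R
def rot(q): return R.from_quat([q[1],q[2],q[3],q[0]]).as_matrix()
def q_of(M):
    q=R.from_matrix(M).as_quat(); return np.array([q[3],q[0],q[1],q[2]])
def cam(n,st=None):
    i=imaging.camera_info(n); f=192/np.tan(np.radians(i['vfov'])/2)
    if n=='wrist':
        st=st or telemetry.state(); T=i['T_tool_cam']; Rt=rot(st['tcp_rot'])
        return f,i['cx'],i['cy'],st['position']+Rt@T[:3,3],Rt@T[:3,:3]
    return f,i['cx'],i['cy'],np.array(i['eye']),rot(i['attitude'])
def ray(c,uv,z):
    f,cx,cy,e,M=c; d=M@np.array([(uv[0]-cx)/f,-(uv[1]-cy)/f,-1]); return e+d*(z-e[2])/d[2]
def proj(c,p):
    f,cx,cy,e,M=c; v=M.T@(np.array(p)-e); return np.array([cx+f*v[0]/-v[2],cy-f*v[1]/-v[2]])
def snap(n,name,crop=None,k=1):
    im=imaging.camera(n); b=cv2.cvtColor(im,cv2.COLOR_RGB2BGR)
    if crop: b=b[crop[1]:crop[3],crop[0]:crop[2]]
    if k!=1: b=cv2.resize(b,None,fx=k,fy=k,interpolation=cv2.INTER_CUBIC)
    cv2.imwrite(f"pics/{name}.png",b); return im
def blobs(im,kind):
    h=cv2.cvtColor(im,cv2.COLOR_RGB2HSV)
    lo,hi={'orange':((5,140,60),(18,255,255)),'blue':((105,140,50),(125,255,255))}[kind]
    m=cv2.inRange(h,lo,hi); n,l,s,c=cv2.connectedComponentsWithStats(m)
    return [(s[i],c[i],cv2.minAreaRect(np.argwhere(l==i)[:,::-1].astype(np.float32))) for i in range(1,n) if s[i,4]>25]
E
python3 - <<'E'
from h import *
np.set_printoptions(precision=4,suppress=True)
im=snap('top','top_crop',(160,90,400,290),3.3)
im2=imaging.camera('scene')
for n,i in(('top',im),('scene',im2)):
  c=cam(n)
  for k,z in(('orange',.046),('blue',.058)):
    for s,ce,r in blobs(i,k):
        print(n,k,s,ce.round(1),np.array(r[1]).round(1),round(r[2],1),ray(c,ce,z)[:2], 'counter',ray(c,ce,.012)[:2])
E
```

```text
top orange [244 189  14  17 151] [250.  196.8] [14.4 10.5] 69.4 [0.5619 0.0573] counter [0.5645 0.0581]
top blue [354 163  26   9 183] [366.2 167.5] [ 7.9 25.2] 87.5 [ 0.6145 -0.1777] counter [ 0.6209 -0.1897]
top blue [284 171  27  17 200] [297.2 179.6] [ 8.5 25.6] 70.0 [ 0.5935 -0.0385] counter [ 0.5987 -0.0428]
top blue [183 240  25  16 182] [195.2 247.7] [ 7.9 24.4] 67.6 [0.4624 0.1679] counter [0.4603 0.1752]
top blue [230 240  25  16 194] [242.3 247.7] [24.7  8.1] 20.6 [0.4604 0.0746] counter [0.4582 0.0766]
scene orange [ 0 24 61 21 80] [27.1 37.3] [ 7.9 62.6] 73.9 [ 0.034 -1.041] counter [-0.0321 -1.1239]
scene orange [257 201  11  11 117] [262. 206.] [10. 10.] 90.0 [0.5629 0.0572] counter [0.5314 0.0463]
scene blue [ 108    0   66   22 1115] [143.7   9. ] [21. 65.] 90.0 [-0.3451 -0.7835] counter [-0.4711 -0.8749]
scene blue [440   0  27  58 470] [453.   27.6] [ 8.  62.4] 19.4 [-0.5409  0.4235] counter [-0.6847  0.4416]
scene blue [277 180  19  16 155] [285.7 187.9] [21.6  7.7] 31.6 [0.5096 0.0891] counter [0.4612 0.0769]
scene blue [319 195  22   9 167] [329.1 199.2] [ 8. 21.] 90.0 [0.5126 0.1786] counter [0.4644 0.1745]
scene blue [198 199  25  10 209] [209.8 204.2] [ 9. 24.] 90.0 [ 0.6031 -0.0357] counter [ 0.5632 -0.0593]
scene blue [130 202  23  14 180] [140.7 208.9] [23.4  8.2] 19.4 [ 0.6588 -0.1549] counter [ 0.6239 -0.1893]
```

View pics/top_crop.png

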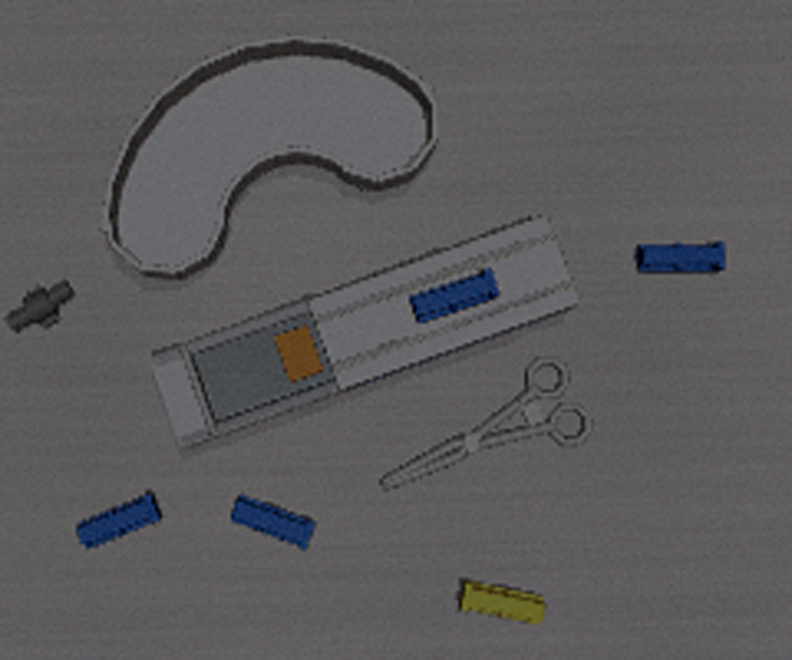

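Candidates for the waiting clamp in the top view: the blue one at (297,180), inside the lane; blue ones on the counter at (366,168), (195,248) and (242,248); and a yellow one at (312,271). By the description, I choose (297,180): it is in the lane, and the crop confirms it lies between the clear sides. The pad is at (250,197). Next I close the fingers and take a nearer look from the wrist.

Run:
```python
from h import *
np.set_printoptions(precision=4,suppress=True)
c=cam('top')
A=[ray(c,p,.045)[:2] for p in((325.8,154.8),(335.2,181.5))]; B=[ray(c,p,.042)[:2] for p in((206,196.7),(214.8,225.5))]
a=np.mean(A,0);b=np.mean(B,0);print(a,b,np.linalg.norm(b-a),np.linalg.norm(A[0]-A[1]))
u=(b-a)/np.linalg.norm(b-a);print('u',u, 'yaw',np.arctan2(u[1],u[0]))
pad=np.array([.562,.0573]); print('origin from pad',pad-u*.046,'from ends',a+u*.13)
Y=np.array([*u,0]);Z=np.array([0,0,-1.]);X=np.cross(Y,Z);q=q_of(np.c_[X,Y,Z]);print('q',q)
o=pad-u*.046
for lx,z in((0,.2),(46,.063),(-100,.067),(20,.067)):
    print(lx,planner.solve_ik([*(o+u*lx/1000),z],q))
effector.grasp()
print(telemetry.state()['grip_width'],telemetry.state()['clock'])
robot.move_to([*(o+u*0),.2],q)
s=telemetry.state();print(s['position'],s['clock'])
im=snap('wrist','w1',None,1.5)
cw=cam('wrist',s)
for k,z in(('orange',.046),('blue',.058)):
    for st,ce,r in blobs(im,k): print(k,st,ce.round(1),np.array(r[1]).round(1),round(r[2],1),ray(cw,ce,z)[:2],(ray(cw,ce,z)[:2]-o)@np.c_[u,[-u[1],u[0]]])
```

```text
[ 0.6169 -0.1083] [0.535  0.1389] 0.2603607595454544 0.058028611512468874
u [-0.3146  0.9492] yaw 1.890801347005026
origin from pad [0.5765 0.0136] from ends [0.576  0.0151]
q [ 0.     -0.1593  0.9872  0.    ]
0 [-0.3658  0.847   0.6076  1.554  -0.5665  0.9223 -2.3892]
46 [-0.4306  1.0466  0.5653  1.6979 -0.8543  0.6623 -2.2088]
-100 [-0.1586  1.0769  0.5345  1.5072 -0.7106  0.7583 -2.148 ]
20 [-0.3835  1.0448  0.566   1.6733 -0.8294  0.6801 -2.1924]
-0.0002170254787962451 1.4167
[0.5765 0.0128 0.2001] 3.9083
orange [238 211  28  18 438] [251.5 218.6] [17. 27.] 90.0 [0.5626 0.0542] [0.0429 0.0004]
blue [243  93  18  56 821] [251.4 120.3] [55. 17.] 90.0 [ 0.5942 -0.0408] [-0.0572  0.0003]
blue [309 233  40  35 510] [327.4 249.4] [16.6 41.4] 48.1 [0.4795 0.0574] [0.072  0.0782]
```

View pics/w1.png

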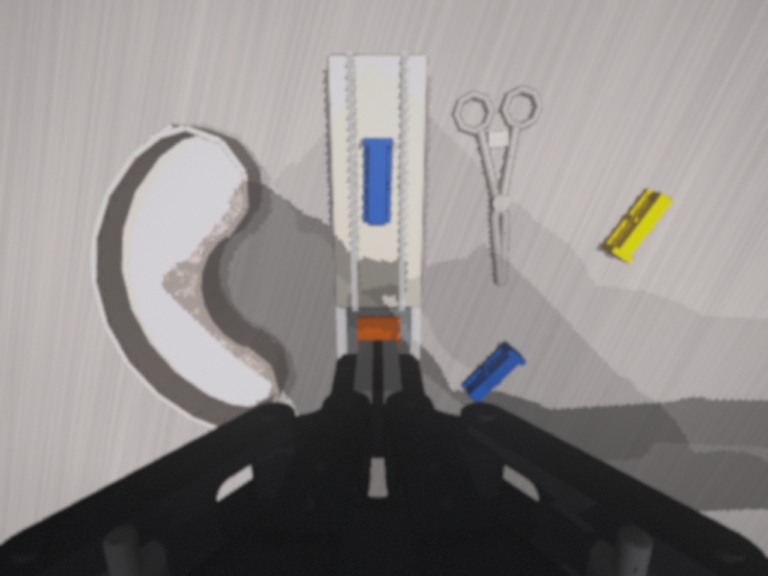

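The picture shows the blue clamp between the lane rails at about (377,180) and the orange pad at (377,328) just ahead of the fingers. The lane runs vertically in the image, so the yaw is right. Measured against the lane frame, the lateral offset is under 0.5 mm. Next I press the pad.

```bash
cat >> h.py <<'E'
u=np.array([-0.3146,0.9492]);u/=np.linalg.norm(u);o=np.array([.5765,.0136])
q=q_of(np.c_[np.cross([*u,0],[0,0,-1.]),[*u,0],[0,0,-1.]])
def L(x,z,y=0.): return np.array([*(o+u*x+np.array([-u[1],u[0]])*y),z])
E
python3 - <<'E'
from h import *
np.set_printoptions(precision=4,suppress=True)
robot.servo_line(L(.045,.12),feed=.15)
robot.servo_line(L(.045,.068),feed=.12)
s=telemetry.state();print(s['position'],s['ft_force'],s['clock'])
hit=robot.servo_line(L(.045,.0565),feed=.012,threshold=9)
s=telemetry.state();print(hit,s['position'],s['ft_force'],s['clock'])
robot.sleep(.15)
s=telemetry.state();print(s['position'],s['ft_force'],s['clock'])
if s['position'][2]-.017<.0432:
    robot.servo_line(L(.005,.20),feed=.2)
    s=telemetry.state();print(s['position'],s['ft_force'],s['clock'])
    robot.sleep(1.2)
snap('scene','s2',(150,150,350,300),4)
snap('top','t2',(180,130,360,250),4)
print(telemetry.state()['clock'])
E
```

```text
[0.5627 0.056  0.0687] [-0.4993 -0.4135  1.0164] 5.3
True [0.5626 0.0561 0.0585] [-2.5524  0.2557 12.2758] 6.075
[0.5626 0.0561 0.0585] [-1.8534  0.4078 11.0539] 6.225
[0.5745 0.0188 0.1989] [-0.4638  0.3971  0.4147] 7.1083
8.4083
```

View pics/s2.png

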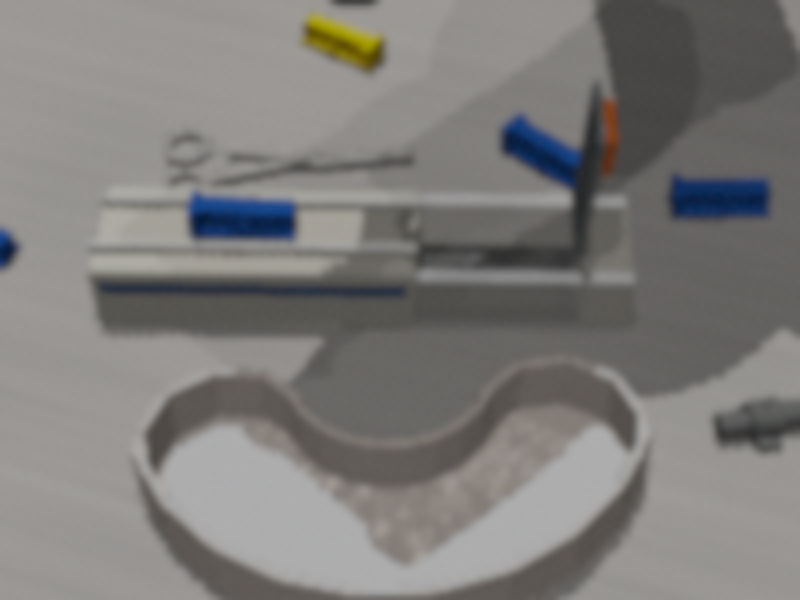

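View pics/t2.png

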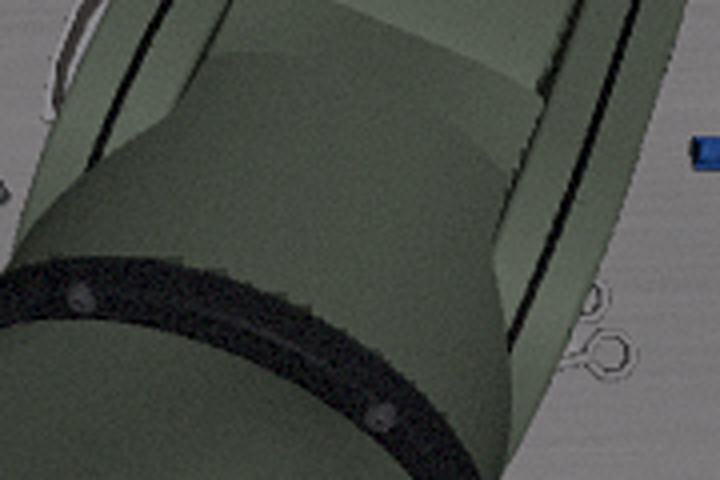

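The hatch has popped up: the grey plate stands at about (590,170) in the scene crop with the well open below it. The clamp is still in the lane at (243,217). Now I push from behind, with the tips just above the lane sides.

Run:
```python
from h import *
np.set_printoptions(precision=4,suppress=True)
robot.servo_line(L(-.115,.13),feed=.2)
print(robot.servo_line(L(-.115,.065),feed=.1,threshold=8))
s=telemetry.state();print(s['position'],s['ft_force'],s['clock'])
print(robot.servo_line(L(-.015,.065),feed=.06,threshold=8))
s=telemetry.state();print(s['position'],s['ft_force'],s['clock'])
snap('wrist','w3',None,1.5)
snap('scene','s3',(150,150,350,300),4)
```

```text
False
[ 0.613  -0.0956  0.0656] [ 0.8492 -0.3127 -0.3825] 10.05
False
[ 0.5813 -0.0009  0.065 ] [-0.3606 -0.2506  0.0431] 11.8667
```

View pics/s3.png

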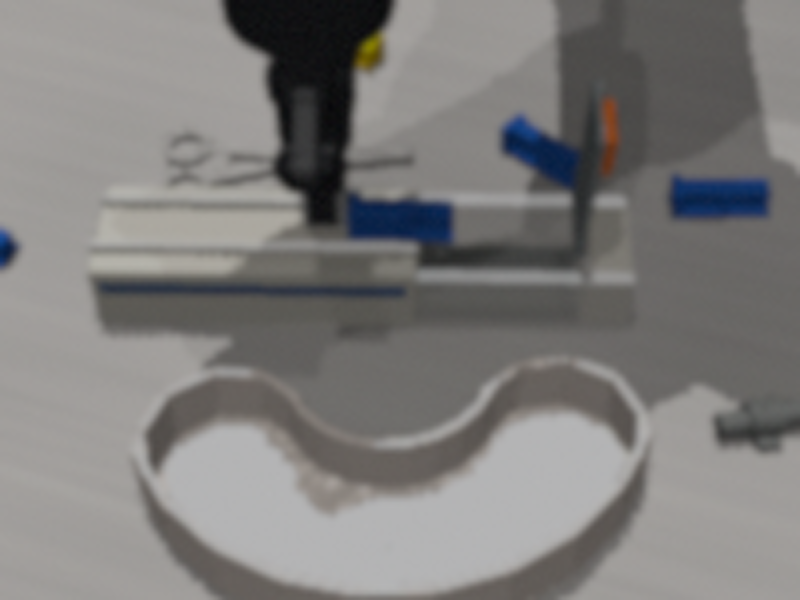

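View pics/w3.png

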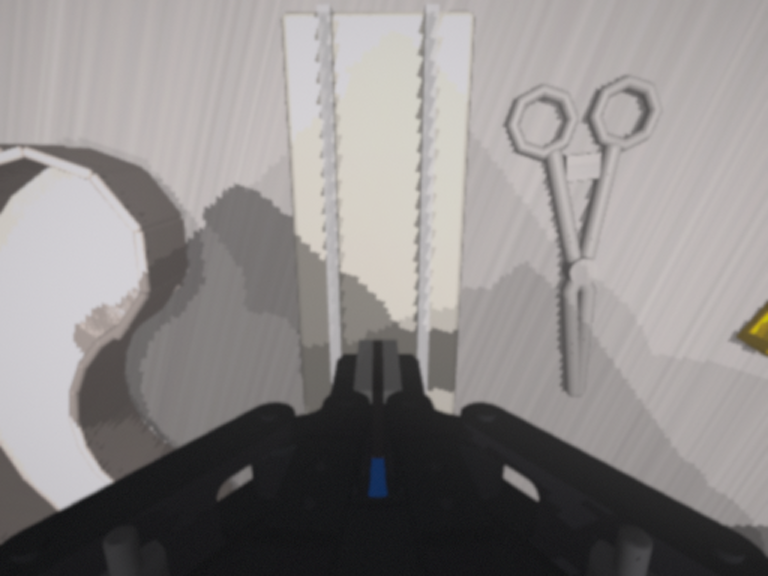

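The scene crop shows the clamp straight ahead of the fingers at about (400,218), with its nose over the lane's end at about x=418. The hatch is still upright at (590,170). The wrist view shows the lane empty behind the fingers. I finish the push.

Run:
```python
from h import *
np.set_printoptions(precision=4,suppress=True)
print(robot.servo_line(L(.031,.0645),feed=.04,threshold=6))
s=telemetry.state();print(s['position'],(s['position'][:2]-o)@u,s['ft_force'],s['clock'])
robot.sleep(.3)
snap('scene','s4',(150,150,350,300),4)
```

```text
False
[0.5668 0.0427 0.0645] 0.030713386262361683 [ 1.0691 -0.3104  0.5931] 13.2667
```

View pics/s4.png

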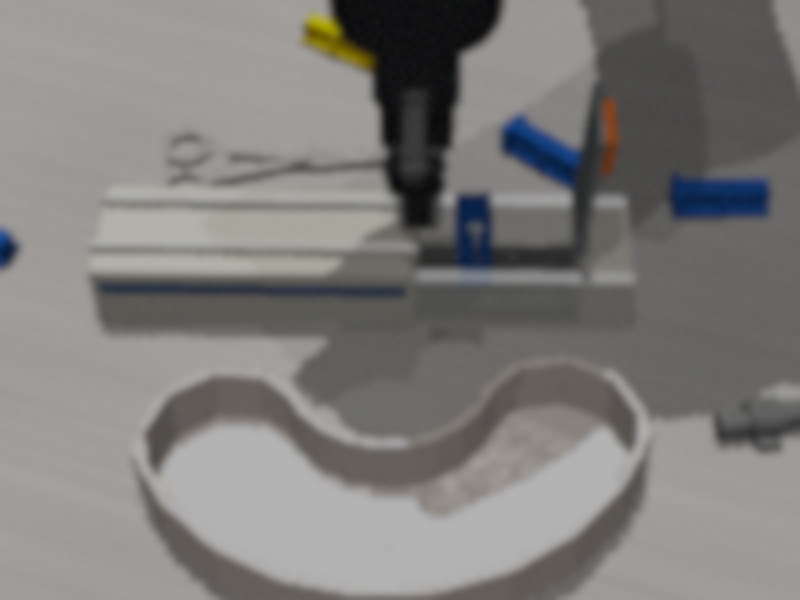

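The clamp at (475,235) in the crop looks narrow (about 33 px against 100 px lying flat), so it seems to stand on end in the well. I come away upward and check from above.

Run:
```python
from h import *
np.set_printoptions(precision=4,suppress=True)
robot.servo_line(L(.0,.13),feed=.2)
robot.servo_line(L(.0,.26),feed=.25)
robot.servo_line(L(.12,.26),feed=.25)
s=telemetry.state();print(s['clock'])
im=snap('wrist','w5',None,1.5); cw=cam('wrist',s)
E2=np.c_[u,[-u[1],u[0]]]
for st,ce,r in blobs(im,'blue'): print(st,ce.round(1),[((ray(cw,p,z)[:2]-o)@E2).round(3) for z in(.058,.024) for p in cv2.boxPoints(r)])
snap('scene','s5',(150,150,350,300),4)
```

```text
15.425
[244 106  15  16 237] [251.  113.5] [array([ 0.052, -0.007]), array([0.052, 0.008]), array([0.068, 0.008]), array([ 0.068, -0.008]), array([ 0.053, -0.008]), array([0.052, 0.009]), array([0.07 , 0.009]), array([ 0.07 , -0.008])]
[306 125  37  34 401] [323.4 141.5] [array([0.099, 0.06 ]), array([0.069, 0.09 ]), array([0.08 , 0.101]), array([0.111, 0.071]), array([0.105, 0.066]), array([0.072, 0.1  ]), array([0.083, 0.112]), array([0.117, 0.078])]
[289 193  12  34 324] [294.2 208.4] [array([0.151, 0.045]), array([0.151, 0.058]), array([0.193, 0.06 ]), array([0.193, 0.047]), array([0.162, 0.05 ]), array([0.162, 0.064]), array([0.208, 0.066]), array([0.208, 0.051])]
```

View pics/w5.png

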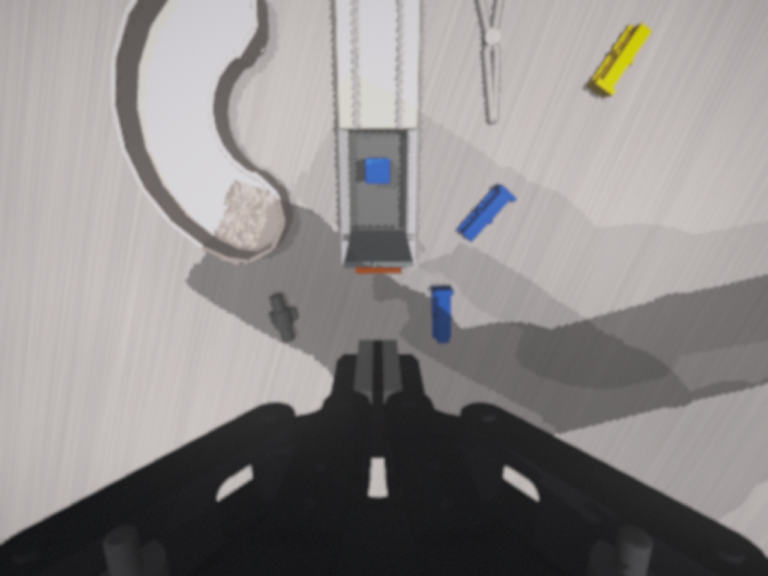

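View pics/s5.png

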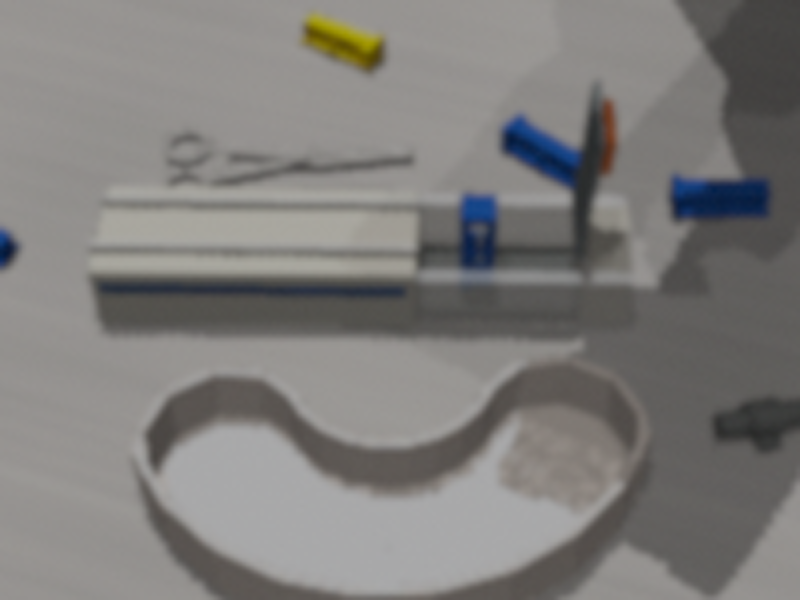

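The wrist view shows the clamp end-on at (377,170), measured at lane x 52–69 mm. It is standing upright in the well with its top at about 58 mm, so it hasn't fully dropped. The hatch is open at (378,250). I'll push the clamp's top gently forward, still a plain push from behind, to tip it flat while keeping the gripper clear of the hatch.

Run:
```python
from h import *
np.set_printoptions(precision=4,suppress=True)
robot.servo_line(L(.01,.24),feed=.25)
robot.servo_line(L(.02,.071),feed=.2,threshold=10)
print(robot.servo_line(L(.059,.071),feed=.05,threshold=5))
s=telemetry.state();print(s['position'],(s['position'][:2]-o)@u,s['ft_force'],s['clock'])
robot.sleep(.2)
snap('scene','s6',(150,150,350,300),4)
```

```text
False
[0.558  0.0692 0.071 ] 0.058614429498621966 [ 0.1834 -0.8907  0.0434] 18.0583
```

View pics/s6.png

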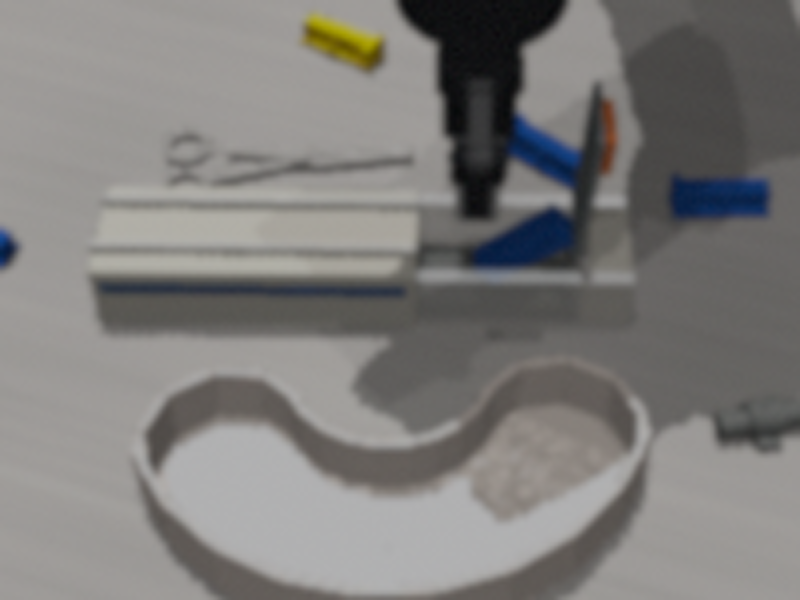

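The scene crop shows the clamp tipped, but leaning: its foot is at about (478,262) and its upper end at (570,215) against the far wall. The hatch is still open at (590,170). I'll nudge the raised end down with the fingertips, tool tilted 20° so the gripper body leans away from the hatch. The light force threshold should let its foot slide back.

```bash
cat >> h.py <<'E'
def tilt(deg):
    a=np.radians(deg); U=np.array([*u,0]); W=np.array([0,0,1.])
    z=U*np.sin(a)-W*np.cos(a); y=U*np.cos(a)+W*np.sin(a); return q_of(np.c_[np.cross(y,z),y,z]),z
def tip(x,zc,deg):
    qq,z=tilt(deg); return L(x,zc)-.017*z,qq
E
python3 - <<'E'
from h import *
np.set_printoptions(precision=4,suppress=True)
robot.servo_line(L(.03,.14),feed=.2)
p,qq=tip(.086,.075,20); p0,_=tip(.06,.13,20)
robot.servo_line(p0,qq,feed=.1)
s=telemetry.state();print(s['clock'])
robot.servo_line(p,qq,feed=.1,threshold=8)
p,qq=tip(.086,.0285,20)
print(robot.servo_line(p,feed=.03,threshold=5))
s=telemetry.state();print(s['position']+.017*tilt(20)[1],s['ft_force'],s['clock'])
snap('scene','s7',(150,150,350,300),4)
E
```

```text
19.3333
True
[0.5491 0.0954 0.0404] [ 0.3162 -0.0434 -0.0882] 21.1583
```

View pics/s7.png

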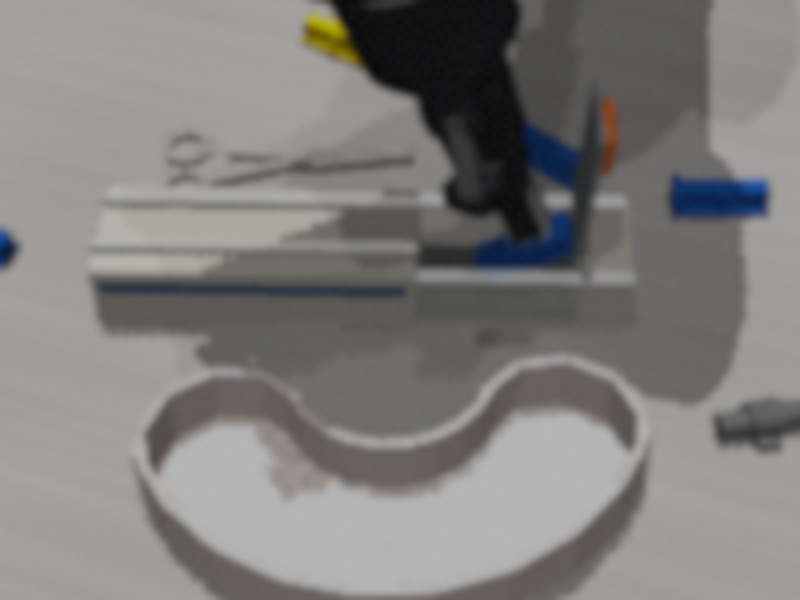

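The clamp slipped at the 5 N touch and now lies flatter, with its upper edge at about (560,220). The force is back to zero. I continue the same nudge.

Run:
```python
from h import *
np.set_printoptions(precision=4,suppress=True)
p,qq=tip(.086,.0285,20)
for i in range(4):
    h=robot.servo_line(p,feed=.03,threshold=6)
    s=telemetry.state();print(h,(s['position']+.017*tilt(20)[1])[2],s['ft_force'],s['clock'])
    if not h: break
snap('scene','s8',(150,150,350,300),4)
```

```text
True 0.03783829435914927 [-1.2294 -0.2607 -0.7682] 21.45
True 0.03213912604586918 [0.3465 0.8115 3.1392] 21.7333
True 0.028849851674145437 [-0.4485 -0.5732  0.2987] 21.9417
False 0.028406276550212675 [-0.4002 -0.7094  0.5122] 22.1917
```

View pics/s8.png

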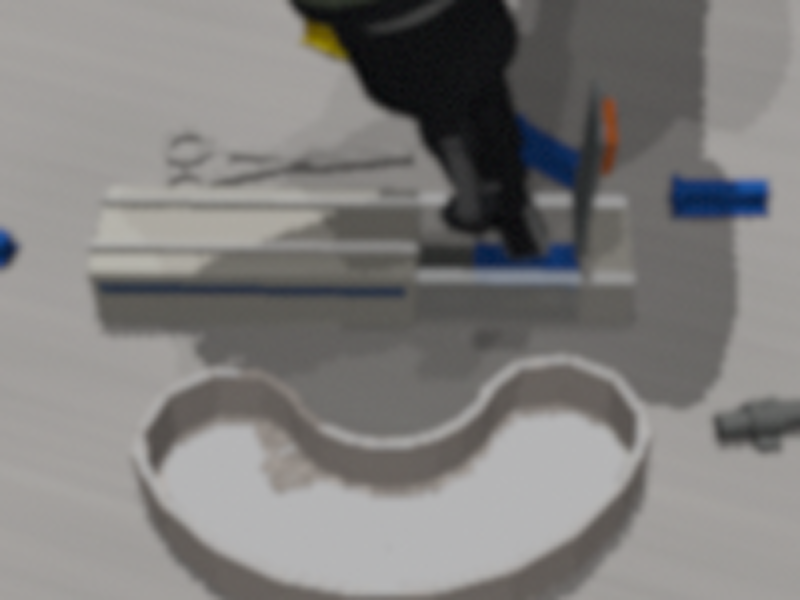

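The clamp now looks level in the well at about (525,257). I withdraw along the tool axis and check from above.

Run:
```python
from h import *
np.set_printoptions(precision=4,suppress=True)
p,qq=tip(.07,.075,20); robot.servo_line(p,feed=.12)
robot.servo_line(L(.02,.24),q,feed=.18)
robot.servo_line(L(.12,.26),feed=.2)
s=telemetry.state();print(s['clock'])
im=snap('wrist','w9',None,1.5); cw=cam('wrist',s)
E2=np.c_[u,[-u[1],u[0]]]
for st,ce,r in blobs(im,'blue'): print(st,ce.round(1),[((ray(cw,p,.024)[:2]-o)@E2).round(3) for p in cv2.boxPoints(r)])
snap('scene','s9',(150,150,350,300),4)
```

```text
24.475
[245 113  14  41 572] [251.5 132.9] [array([ 0.06 , -0.007]), array([0.06 , 0.008]), array([0.108, 0.009]), array([ 0.108, -0.008])]
[306 125  37  35 409] [323.3 142. ] [array([0.106, 0.066]), array([0.072, 0.1  ]), array([0.083, 0.112]), array([0.117, 0.078])]
[289 193  12  35 325] [294.4 209.1] [array([0.161, 0.049]), array([0.161, 0.064]), array([0.209, 0.066]), array([0.209, 0.051])]
```

View pics/w9.png

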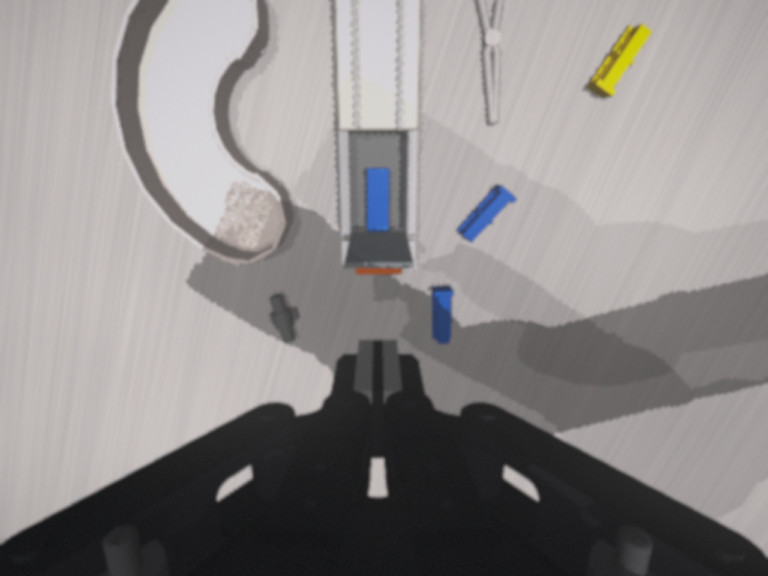

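View pics/s9.png

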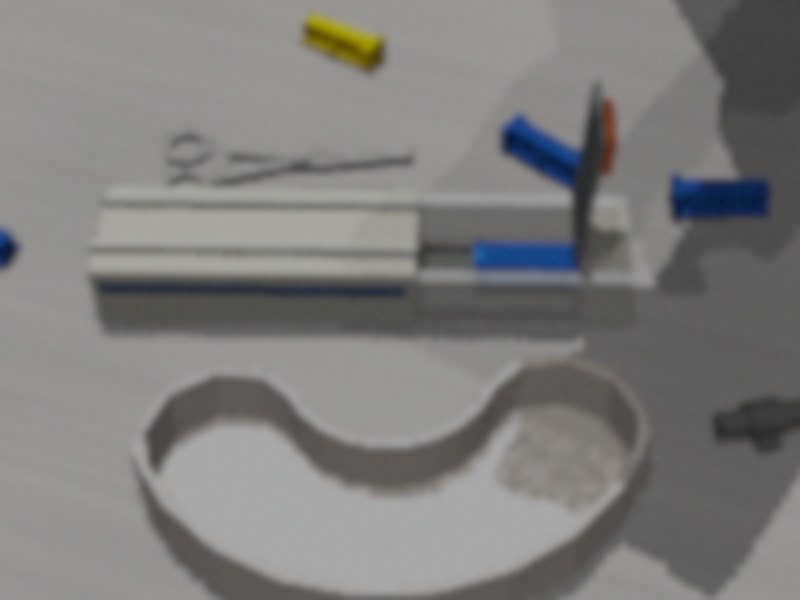

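The clamp lies flat in the well: wrist view (377,198), lane x 60 to about 110 mm, and its top edge is level in the scene crop. The hatch still stands open and every neighbour is unmoved. The arm is clear, so I hand it in.

```bash
python3 -c "
from plant import ticket,telemetry
ticket.close_job();print(telemetry.state()['clock'])"
```

```text
the job is handed in; nothing more can be done
the job is handed in; nothing more can be done
```

The job is done and handed in at about 24.5 s. The hatch stands open by itself, and the blue clamp lies flat in the well.

- **Hatch:** I pressed the orange pad once with closed fingertips, to about 4.5 mm down with an 11–12 N reaction, then came away. The hatch popped up and stayed open. I saw this in the picture before touching the clamp.
- **Clamp:** I pushed it from behind along the lane, but it first landed standing on end in the well. I tipped it forward with a push on its top, and it came to rest leaning on the far wall. I then nudged the raised end down with the fingertips in several touches, each stopped by a 5–6 N force threshold, until it lay flat. Nothing was grasped or lifted.
- **Last checks:** The clamp spans lane x 60 to about 110 mm. It is centred to about 1 mm, and its top edge is level in the scene picture. The hatch was upright, the arm was well clear, and I saw no change in the hemostat, kidney dish, connector or other clamps. I judged the clamp level from the pictures only, since there is no depth measurement.

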